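Index the stamp carousel and lock it

ROBOT

A 7-joint arm with a two-finger parallel gripper is mounted at the origin on the work surface. World frame = base frame: x ahead of the robot, y to its left, z up, the work surface at z = 0. Lengths are in m, angles in rad, forces in N, time in s.
With the tool pointing down it reaches from about 0.4 to 0.85 m from the base axis. Payload 4.4 kg.
Tool frame: the origin (TCP) lies midway between the tips of the shut fingers; the grasp point (between the pads) lies 19 mm behind it (arm.pinch_z is the distance from the TCP to the grasp point, in m); z points along the fingers, x is the direction in which the jaws open and shut, and the axes are right-handed (so a half turn about z gives the same grasp; the last joint's range is limited). The gripper opens to 94 mm and grips with 3 to 60 N. Pads are 16 mm wide; open, the fingers measure 119 mm over their backs; the gripper's body (75 mm by 177 mm) begins 78 mm behind the grasp point.
Start: joints at [-1.402, 0.628, 0.038, 1.517, -0.027, 0.996, -0.02], TCP at [0.151, 0.632, 0.205] pointing down, gripper open.
Joint ranges: [-3.06, 3.06], [-0.37, 2.12], [-1.25, 1.32], [0.18, 2.47], [-1.1, 4.24], [0.23, 1.98], [-2.94, 2.94]. Speed limits (rad/s): [2.57, 2.57, 3.14, 3.14, 3.14, 3.14, 3.14].

INTERFACE

Orientations are given as a unit quaternion [x, y, z, w].
In Python, from workcell import arm gives the robot as it stands.
- The arm moves only by the tool send_rows, never from a script. Its argument "commands" is a list of rows, each an object of numbers: "x", "y", "z": the shift along the tool's x, y, z in units of 0.2 m (1.0 is 0.2 m); "ax", "ay", "az": the turn, a rotation vector about the tool's x, y, z in units of 0.15 rad (1.0 is 0.15 rad); "jaw": the closure, from 0 (fully open) to 1 (shut). A call has exactly 10 rows; each row shifts and turns the commanded pose from where the row before left it, along the tool's axes as they then stand; what a row does not reach is not made up. A row lasts 1/8 s, in which the tool goes at most 62.5 mm and 10.7 degrees, less where a joint would pass 70% of its speed; a pose out of reach is approached as far as the arm can. A call with a number of a shift or a turn outside -1 to 1 is refused whole. A call with a gripper value outside its range is refused whole. The fingers move at their own pace and stop on an object; "grip_force" is the grip in N (left out, the last holds). Time passes only in rows, so rows that do not move let the fingers close, or fill a call up. It gives the time, the measured TCP pose, the force and the opening at its end, in the units of the state.
- arm.read_state(): the state, without advancing time (a new reading comes with each control period).
- arm.camera(name): name is "side" or "top"; returns a dict with "image" (384x512x3 uint8, red, green, blue), "range_z" (384x512 float32, m along the optical axis (not along the pixel's ray), 0 where there is no reading), "vfov" (degrees; the focal length in pixels is half the picture's height over the tangent of half this angle, whatever the lens; pixels are square), "cx", "cy" (the principal point, pixels), "rvec" (rotation vector, rad) and "tvec" (3), from world to camera coordinates, as OpenCV has them. Camera axes: x right, y down, z forward; pixel columns grow to the right and rows downward; lengths in m; the calibration is good to about 2 mm. A picture is of the moment at which its call begins.
- arm.finish_job(): hands the job in, once; it reports no verdict.
The state is a dict: "time": time; "joints": joint angles; "qd": joint speeds; "joint_torque": joint torques, N m; "tcp_pos": TCP position; "tcp_rot": TCP orientation; "wrist_force": force on the tool from outside, world axes, zero at the start; "torque": the same for the moment, N m; "grip_width": finger opening in m.
Only numpy, scipy, OpenCV 4.12 (cv2) and the standard library are available. Lean on these libraries where they do the work, as an engineer would, in place of code of your own. Each camera call takes 0.05 s, during which the arm holds its last target.

TASK

Bring the stamp with the ball handle round to the front of the desk carousel, where the sliding bolt is, by slowly pushing the finger posts on the wheel's rim; do not touch any stamp. Then slide the bolt into the wheel's notch and press it firmly home against its stop, with about 10 N for half a second, so that the carousel is locked; never press on anything harder than 25 N, and leave the other desk things where they are.

Things in the scene. Friction and masses are not known exactly. Their poses are not given: they have to be found in the camera images.
- carousel: Fixed grey base of the stamp carousel: a disc 228 mm across, 10 mm thick, on the desk. Origin on the wheel's axis at desk height, z up. Its FRONT is its own -x direction: there a tongue 60 mm wide reaches out to 185 mm from the axis and carries the bolt's guide: two steel walls, 36 mm over all, tops 26 mm above the desk, from 109 to 171 mm from the axis.
- wheel_center (a point): Fixed point on the axis of the aluminium wheel, 28 mm up, level with the rim's top (rim radius 104 mm; deck radius 80, top at 34 mm). The wheel turns either way without end; light friction (0.1 N m) keeps it where it is left. Its rim is pushed by six upright round steel finger posts, 12 mm thick, tops at 66 mm, 92 mm from the axis, 60 degrees apart.
- front_notch (a point): Fixed point at the rim's edge at the front (104 mm from the axis), where a notch must face the bolt. The rim has six notches, each midway between two posts: so those posts then stand 30 degrees either side of the front. Mouth 30 mm wide, 30-degree flanks, then a slot 16.5 mm wide. Within 5 degrees the flanks lead the bolt in and turn the wheel; farther off it may butt on the rim.
- front_place (a point): Fixed point 52 mm in front of the axis, 38 mm up: the stamp's place at the front. The wheel has a place behind each notch, one is empty. The stamps stand on a loose rubber mat that has crept round on the wheel by up to 10 degrees either way, all together, so they tell only roughly where notches and posts are: see or feel a post. At the front the stamp may be as far off as that.
- bolt_stop (a point): Fixed point on the bolt's line, 119 mm in front of the axis, 30 mm up: about where the outer face of the guide's strap is. The strap bridges the bolt's bar (5 mm long, 36 mm wide, 25 to 34 mm up). It is clamped at an adjustable place up to 8 mm nearer or farther, not measured. The bolt's thumb post butts on it when home, 118 to 134 mm from the axis: a hard stop, found by feel.
- ball_stamp: The stamp to bring to the front: wooden, round foot 28 mm in diameter and 16 mm high, thin neck, ball handle 27 mm in diameter on top, 60 mm high in all. Origin at the middle of its underside, z up. It starts in one of five places, 32 to 180 degrees away from the front.
- post_stamp: Wooden rubber stamp, stands upright; origin at the middle of its underside, z up. It is another stamp of the carousel: square foot 26 mm, straight round handle 16 mm thick, 62 mm high.
- bar_stamp: Wooden rubber stamp, stands upright; origin at the middle of its underside, z up. It is another stamp of the carousel: foot 32 x 20 mm, T-shaped handle with a cross bar 34 mm long, 56 mm high.
- cone_stamp: Wooden rubber stamp, stands upright; origin at the middle of its underside, z up. It is another stamp of the carousel: round foot 26 mm, pointed conical handle, 58 mm high.
- block_stamp: Wooden rubber stamp, stands upright; origin at the middle of its underside, z up. It is another stamp of the carousel: plain upright block 30 x 24 mm, 50 mm high.
- bolt_post (a point): Middle of the dark steel bolt's thumb post, 44 mm up: upright, round, 14 mm thick, from 24 mm (top of the bar) to 64 mm above the desk. The bolt is loose in its guide, slides along the carousel's x at 1 N (up to 10 N past the flanks), stays where left. It starts with the post 157 to 163 mm from the axis, nose 49 mm further in, 14 mm wide, round. Stopped beyond 146 mm: nose on the rim, shift the wheel.
- mug: White mug, 76 mm across, 90 mm high; bystander. Origin at the middle of its underside.
- stapler: Stapler 130 x 32 mm, 41 mm high; bystander. Origin at the middle of its underside.
- punch: Hole punch 100 x 110 mm, 56 mm high; bystander. Origin at the middle of its underside.
- ink: Small jar, 44 mm across, 60 mm high; bystander. Origin at the middle of its underside.
Mind the look-alikes: they are no part of the job. Of the things that look like the part that bears bolt_post, the smallest one is meant.

How it is judged:
By the outcome, as a careful person would: the job done as asked, in the order asked, and still so for the second after the job is handed in, with the robot touching nothing.
It also fails if it takes over 64 s, if anything falls off the work surface, if the arm or the gripper's body presses on something with over 40 N, if the wrist force passes 120 N, or if a joint passes its speed limit or range.

## Working session

There is one attempt and no reset: what is moved stays moved. The work goes in short steps, Python scripts to look and compute and a tool call to move; the robot and the scene stay as the last step left them, time stands still between calls to the robot, and variables do not carry over. Pictures are saved under pics/ and viewed, and the job is handed in when it is done.

Besides the shell and the picture viewer there is one more tool, called after "Call:" as a command line: name --argument value ..., lists and objects as JSON in quotes. send_rows: Moves the arm, as the interface text tells. Shifts and turns lie within -1 to 1; 1 stands for 0.2 m of shift or 0.15 rad of turn. Its arguments: {"type":"object","properties":{"commands":{"type":"array","items":{"type":"object","properties":{"x":{"type":"number"},"y":{"type":"number"},"z":{"type":"number"},"ax":{"type":"number"},"ay":{"type":"number"},"az":{"type":"number"},"jaw":{"type":"number"}}}},"grip_force":{"type":"number"}},"required":["commands"]}

```bash
ls; mkdir -p pics; cat > h.py <<'E'
import numpy as np, cv2
from workcell import arm
def get(name):
    c=arm.camera(name); R,_=cv2.Rodrigues(np.array(c['rvec'],float)); c['R']=R; c['t']=np.array(c['tvec'],float).ravel()
    c['f']=c['image'].shape[0]/2/np.tan(np.radians(c['vfov'])/2); return c
def ray(c,u,v,z):
    d=c['R'].T@np.array([(u-c['cx'])/c['f'],(v-c['cy'])/c['f'],1]); o=-c['R'].T@c['t']
    return o+d*(z-o[2])/d[2]
def proj(c,p):
    q=c['R']@np.array(p)+c['t']; return c['f']*q[0]/q[2]+c['cx'],c['f']*q[1]/q[2]+c['cy']
def pts(c):
    z=c['range_z']; v,u=np.mgrid[:z.shape[0],:z.shape[1]]
    P=np.stack([(u-c['cx'])/c['f']*z,(v-c['cy'])/c['f']*z,z],-1)-c['t']
    W=P@c['R']; W[z==0]=np.nan; return W
E
python3 - <<'E'
from h import *
s=arm.read_state(); print(s)
for n in('side','top'):
    c=get(n); print(n,c['vfov'],c['cx'],c['cy'],-c['R'].T@c['t'],c['R'][2])
    cv2.imwrite(f'pics/{n}0.png',c['image'][:,:,::-1])
E
```

```text
pics
{'time': 0.0, 'joints': array([-1.40179897,  0.62928348,  0.03846565,  1.51833114, -0.02700751,
        0.99626894, -0.02001258]), 'qd': array([ 1.75951824e-04,  8.85993559e-04,  1.17209593e-03,  7.11669995e-05,
       -8.70543979e-05, -1.16453666e-03, -1.67442523e-04]), 'joint_torque': array([ 6.69159226e-05, -5.49716341e+01,  1.14353333e+00, -1.86636543e+01,
       -5.22309321e-02,  2.35787284e-02,  1.51931354e-04]), 'tcp_pos': array([0.15105482, 0.63155314, 0.20460692]), 'tcp_rot': array([ 7.85072921e-01,  6.19402715e-01, -6.87318054e-04,  5.59351981e-04]), 'wrist_force': array([-0.50240036,  0.47394087,  0.95271432]), 'torque': array([ 0.03642201, -0.01092601,  0.01562229]), 'grip_width': 0.09382731260891253}
side 52.42602298523767 261.7744703665743 193.1992924354805 [0.19095145 0.62069328 0.693049  ] [ 0.32017438 -0.64799038 -0.69108381]
top 47.032377093549485 253.07961995580519 193.54004445019106 [0.25462074 0.02182069 1.3789729 ] [ 0.18057223 -0.01597329 -0.98343201]
```

View pics/side0.png

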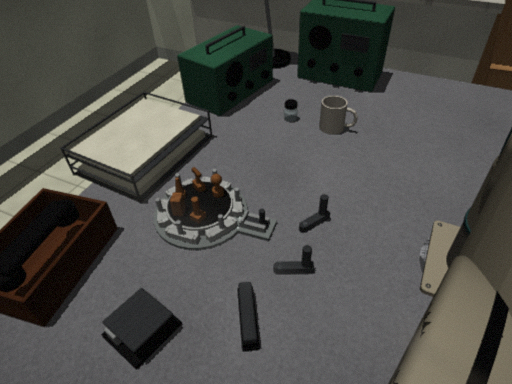

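View pics/top0.png

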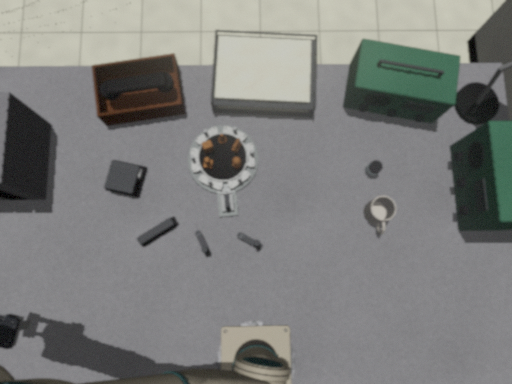

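The side view shows the carousel near (200,207) with its bolt at (262,218). Two look-alike bolts lie loose at (315,213) and (295,263). In the top view the carousel is at (223,158) with its tongue pointing down, towards the robot. I'll zoom in.

```bash
python3 - <<'E'
from h import *
c=get('side'); im=c['image'][:,:,::-1]
a=cv2.resize(im[155:255,140:290],None,fx=5,fy=5,interpolation=cv2.INTER_CUBIC); a=cv2.convertScaleAbs(a,alpha=1.4,beta=20);cv2.imwrite('pics/s1.png',a)
c2=get('top'); im2=c2['image'][:,:,::-1]
b=cv2.resize(im2[118:222,178:270],None,fx=5.5,fy=5.5,interpolation=cv2.INTER_CUBIC);b=cv2.convertScaleAbs(b,alpha=1.4,beta=20); cv2.imwrite('pics/t1.png',b)
E
```

```text
(no output)
```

View pics/s1.png

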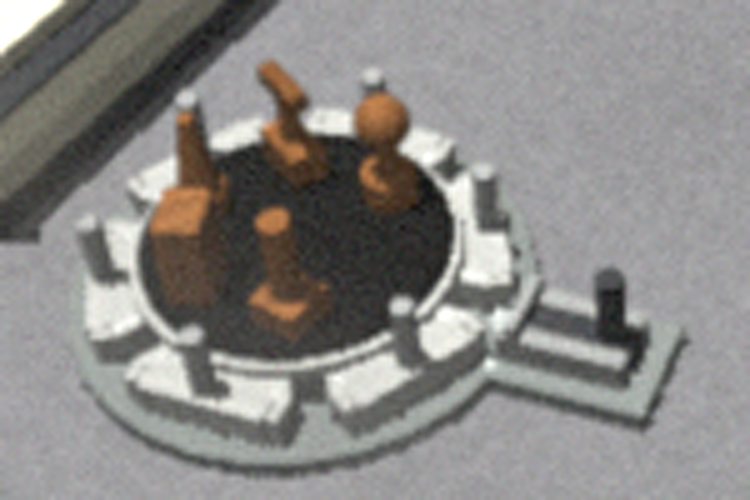

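View pics/t1.png

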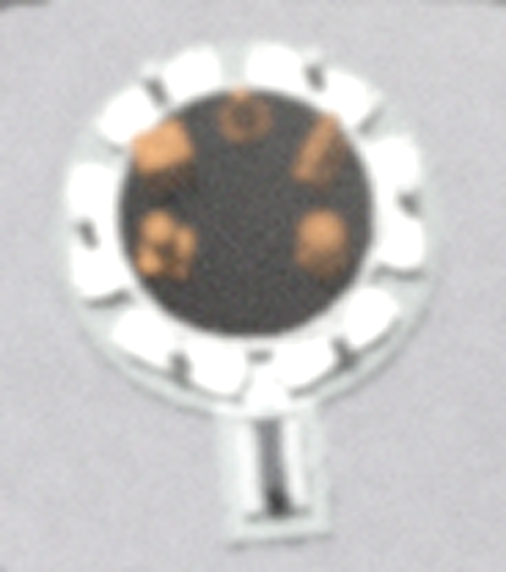

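```bash
python3 - <<'E'
from h import *
from scipy.optimize import least_squares
def fit(P,r=.092):
    # centre + phase of 6 posts
    A=np.array(P)[:,:2]; c0=A.mean(0)
    ang=np.arctan2(*(A-c0).T[::-1]); k=np.round((ang-ang[0])/(np.pi/3))
    f=lambda p:(A-np.c_[p[0]+r*np.cos(p[2]+k*np.pi/3),p[1]+r*np.sin(p[2]+k*np.pi/3)]).ravel()
    s=least_squares(f,[*c0,ang[0]]); return s.x,s.fun.reshape(-1,2)
c=get('side')
S=[(373,74),(485,170),(402,302),(190,333),(90,221),(188,98)]
P=[ray(c,140+(x+.5)/5-.5,155+(y+.5)/5-.5,.066) for x,y in S]
x,res=fit(P); print(x,np.round(res*1000,1))
b=ray(c,140+(610+.5)/5-.5,155+(276+.5)/5-.5,.064); print('bolt',b)
d=b[:2]-x[:2]; print(np.linalg.norm(d),'front ang',np.degrees(np.arctan2(d[1],d[0])), 'posts',np.degrees(x[2])%60)
# top
t=get('top'); T=[(316,74),(410,203),(345,355),(179,368),(88,235),(154,90)]
tp=[ray(t,178+(a+.5)/5.5-.5,118+(e+.5)/5.5-.5,.066) for a,e in T]
x2,res=fit(tp); print('top',x2,np.degrees(x2[2])%60,np.round(res*1000,1))
b2=ray(t,178+(277+.5)/5.5-.5,118+(500+.5)/5.5-.5,.064); print(b2, np.linalg.norm(b2[:2]-x2[:2]),np.degrees(np.arctan2(*(b2[:2]-x2[:2])[::-1])))
# ball: side ball centre z .034+.0465.. mat ~? 
for z in(.08,.085): 
    B=ray(c,140+(382+.5)/5-.5,155+(119+.5)/5-.5,z)
    dd=B[:2]-x[:2]; print('ball',B,np.linalg.norm(dd),np.degrees(np.arctan2(dd[1],dd[0])))
# tongue corners at z .01 in side and top
for p in((683,333),(643,422)): print('tongue side',ray(c,140+(p[0]+.5)/5-.5,155+(p[1]+.5)/5-.5,.01))
for p in((228,540),(328,532)): print('tongue top',ray(t,178+(p[0]+.5)/5.5-.5,118+(p[1]+.5)/5.5-.5,.01))
# cloud-based center: white rim
W=pts(t); m=(W[...,2]>.02)&(abs(W[...,0]-x[0])<.13)&(abs(W[...,1]-x[1])<.13); print('depth z',np.nanpercentile(W[...,2][m],[5,50,95]))
print('wheel pts z>.06 mean', np.round(W[(W[...,2]>.05)&m].mean(0),3))
E
```

```text
[ 0.61853998  0.09492752 -1.48685928] [[ 0.3 -0. ]
 [-0.5  0.3]
 [ 0.8 -1. ]
 [ 0.7  0.4]
 [-0.6 -0. ]
 [-0.6  0.4]]
bolt [0.45991053 0.07959801 0.064     ]
0.15936842838921253 front ang -174.48023407332298 posts 34.80923859738134
top [ 0.60899894  0.09183644 -0.4332832 ] 35.17470146848298 [[ 1.1  0.6]
 [ 0.5  1.5]
 [-2.4 -0. ]
 [-0.5 -0.1]
 [ 0.5 -2.2]
 [ 0.8  0.2]]
[0.45114249 0.07670004 0.064     ] 0.15858047394903566 -174.52281808526018
ball [0.59611407 0.04401229 0.08      ] 0.05563526061193699 -113.77137110564836
ball [0.59280958 0.04871567 0.085     ] 0.05289223191175739 -119.10872085031372
tongue side [0.43575692 0.05277555 0.01      ]
tongue side [0.43054685 0.10964909 0.01      ]
tongue top [0.43658793 0.10682994 0.01      ]
tongue top [0.44049607 0.0500488  0.01      ]
depth z [0.02478959 0.0368773  0.08919145]
wheel pts z>.06 mean [0.625 0.094 0.075]
```

The front of the carousel points along about -175°. The posts sit at 34.8° mod 60°, so a notch already faces the bolt and the front place is empty. The ball stamp is at -118.6°, one place counter-clockwise, so the wheel has to turn 60° clockwise. I'll push the post at 154.8° with the shut fingers.

```bash
cat >> h.py <<'E'
from scipy.spatial.transform import Rotation as Ro
C=np.array([.6185,.0949]); F=-175.0
def to(x,y,z):
    s=arm.read_state(); R=Ro.from_quat(s['tcp_rot']).as_matrix(); d=R.T@(np.array([x,y,z])-s['tcp_pos'])
    psi=np.degrees(np.arctan2(R[1,0],R[0,0])); print('t',s['time'],'tcp',s['tcp_pos'].round(4),'psi',psi.round(2),'F',s['wrist_force'].round(2),'tilt',R[:,2].round(4)); print('shift m',d.round(4),'units',(d/.2).round(4)); return d
def pol(r,a): return C+r*np.array([np.cos(np.radians(a)),np.sin(np.radians(a))])
E
python3 -c "
from h import *
p=pol(.094,169.5);print(p);to(*p,.205)"
```

```text
[0.52607404 0.11203014]
t 0.3 tcp [0.1511 0.632  0.2051] psi 76.55 F [-0.21 -0.54  0.05] tilt [-2.e-04 -6.e-04 -1.e+00]
shift m [-4.185e-01  4.856e-01  4.000e-04] units [-2.0923e+00  2.4281e+00  2.0000e-03]
```

Call:
send_rows --commands '[{"x":-0.13,"y":0.15,"jaw":1},{"x":-0.15,"y":0.174,"jaw":1},{"x":-0.15,"y":0.174,"jaw":1},{"x":-0.15,"y":0.174,"jaw":1},{"x":-0.15,"y":0.174,"jaw":1},{"x":-0.15,"y":0.174,"jaw":1},{"x":-0.15,"y":0.174,"jaw":1},{"x":-0.15,"y":0.174,"jaw":1},{"x":-0.15,"y":0.174,"jaw":1},{"x":-0.15,"y":0.174,"jaw":1}]' --grip_force 20

```text
validation failed for argument at $.co...
```

```bash
python3 -c "
from h import *
p=pol(.094,169.5);to(*p,.205)"
```

```text
t 0.3 tcp [0.1511 0.632  0.2051] psi 76.55 F [-0.21 -0.54  0.05] tilt [-2.e-04 -6.e-04 -1.e+00]
shift m [-4.185e-01  4.856e-01  4.000e-04] units [-2.0923e+00  2.4281e+00  2.0000e-03]
```

Call:
send_rows --commands '[{"x":-0.13,"y":0.15,"z":0,"ax":0,"ay":0,"az":0,"jaw":1},{"x":-0.15,"y":0.174,"z":0,"ax":0,"ay":0,"az":0,"jaw":1},{"x":-0.15,"y":0.174,"z":0,"ax":0,"ay":0,"az":0,"jaw":1},{"x":-0.15,"y":0.174,"z":0,"ax":0,"ay":0,"az":0,"jaw":1},{"x":-0.15,"y":0.174,"z":0,"ax":0,"ay":0,"az":0,"jaw":1},{"x":-0.15,"y":0.174,"z":0,"ax":0,"ay":0,"az":0,"jaw":1},{"x":-0.15,"y":0.174,"z":0,"ax":0,"ay":0,"az":0,"jaw":1},{"x":-0.15,"y":0.174,"z":0,"ax":0,"ay":0,"az":0,"jaw":1},{"x":-0.15,"y":0.174,"z":0,"ax":0,"ay":0,"az":0,"jaw":1},{"x":-0.15,"y":0.174,"z":0,"ax":0,"ay":0,"az":0,"jaw":1}]' --grip_force 20

```text
time: 1.55
tcp_pos: [0.417, 0.2633, 0.2057]
tcp_rot: [0.785, 0.619, 0.0, -0.0]
wrist_force: [1.3, 0.5, 0.0]
grip_width: 0.0011
```

```bash
python3 -c "
from h import *
p=pol(.094,169.5);to(*p,.205)"
```

```text
t 1.55 tcp [0.417  0.2633 0.2057] psi 76.56 F [1.33 0.49 0.03] tilt [ 5.e-04  4.e-04 -1.e+00]
shift m [-0.1218  0.1413  0.0007] units [-0.6088  0.7064  0.0033]
```

Call:
send_rows --commands '[{"x":-0.152,"y":0.1765,"z":0,"ax":0,"ay":0,"az":0,"jaw":1},{"x":-0.152,"y":0.1765,"z":0,"ax":0,"ay":0,"az":0,"jaw":1},{"x":-0.152,"y":0.1765,"z":0,"ax":0,"ay":0,"az":0,"jaw":1},{"x":-0.153,"y":0.1765,"z":0,"ax":0,"ay":0,"az":0,"jaw":1},{"x":0,"y":0,"z":0,"ax":0,"ay":0,"az":-0.34,"jaw":1},{"x":0,"y":0,"z":0.15,"ax":0,"ay":0,"az":0,"jaw":1},{"x":0,"y":0,"z":0.2,"ax":0,"ay":0,"az":0,"jaw":1},{"x":0,"y":0,"z":0.2,"ax":0,"ay":0,"az":0,"jaw":1},{"x":0,"y":0,"z":0,"ax":0,"ay":0,"az":0,"jaw":1},{"x":0,"y":0,"z":0,"ax":0,"ay":0,"az":0,"jaw":1}]'

```text
time: 2.8
tcp_pos: [0.526, 0.1133, 0.0966]
tcp_rot: [0.769, 0.639, 0.001, 0.0]
wrist_force: [0.6, 0.4, 0.5]
grip_width: 0.0006
```

```bash
python3 -c "
from h import *
p=pol(.094,169.5);to(*p,.042)
c=get('side')
a=cv2.resize(c['image'][135:255,140:290,::-1],None,fx=5,fy=5,interpolation=cv2.INTER_CUBIC); cv2.imwrite('pics/s2.png',cv2.convertScaleAbs(a,alpha=1.4,beta=20))"
```

```text
t 2.8 tcp [0.526  0.1133 0.0966] psi 79.46 F [0.63 0.44 0.53] tilt [ 1.6e-03  4.0e-04 -1.0e+00]
shift m [-0.0013  0.0002  0.0546] units [-0.0065  0.0011  0.2729]
```

View pics/s2.png

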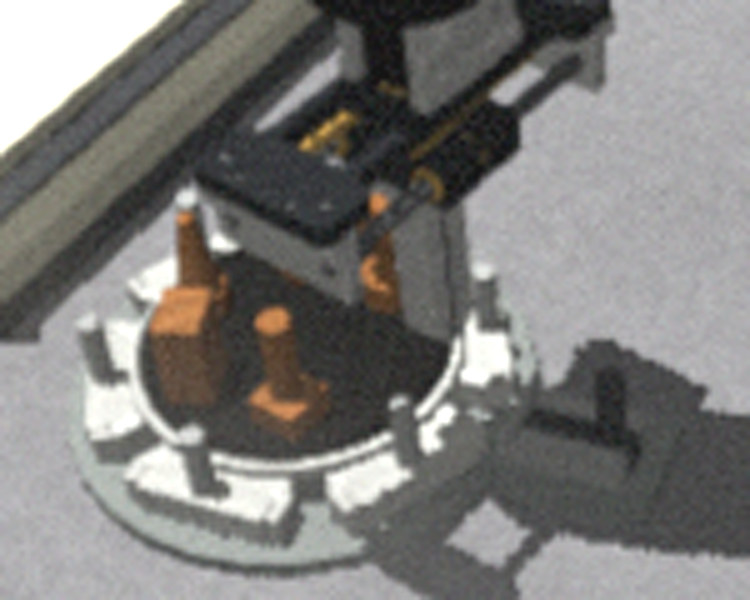

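```bash
python3 -c "
from h import *
c=get('side')
for p in ([.526,.1133,.0966],[.526,.1133,.042],[*pol(.092,154.8),.066],[*pol(.092,154.8),.042]):
    u,v=proj(c,p); print(((u-140)*5),((v-135)*5))"
```

```text
436.04159688169557 328.430729525732
445.8521668582192 413.6520059107381
400.532520962706 402.0507860874227
405.569271566148 438.5650825548503
```

Fingertip at about (436,330), just behind the post at (402,402). It lines up with the plan, so I'll lower and start pushing along the arc.

Call:
send_rows --commands '[{"x":-0.006,"y":0.001,"z":0.09,"ax":0,"ay":0,"az":0,"jaw":1},{"x":0,"y":0,"z":0.1,"ax":0,"ay":0,"az":0,"jaw":1},{"x":0,"y":0,"z":0.08,"ax":0,"ay":0,"az":0,"jaw":1},{"x":0,"y":0,"z":0,"ax":0,"ay":0,"az":0,"jaw":1},{"x":0.012,"y":0.0001,"z":0,"ax":0,"ay":0,"az":0.17,"jaw":1},{"x":0.012,"y":0.0002,"z":0,"ax":0,"ay":0,"az":0.17,"jaw":1},{"x":0.012,"y":0.0001,"z":0,"ax":0,"ay":0,"az":0.17,"jaw":1},{"x":0.012,"y":0.0002,"z":0,"ax":0,"ay":0,"az":0.17,"jaw":1},{"x":0.012,"y":0.0001,"z":0,"ax":0,"ay":0,"az":0.17,"jaw":1},{"x":0.012,"y":0.0002,"z":0,"ax":0,"ay":0,"az":0.17,"jaw":1}]'

```text
time: 4.15
tcp_pos: [0.5287, 0.1259, 0.0415]
tcp_rot: [0.816, 0.578, -0.0, -0.0]
wrist_force: [-0.5, -1.3, 0.3]
grip_width: 0.0003
```

```bash
cat >> h.py <<'E'
def fpol():
    s=arm.read_state(); d=s['tcp_pos'][:2]-C; print('finger r,ang',np.linalg.norm(d).round(4),(np.degrees(np.arctan2(d[1],d[0]))%360).round(2))
E
python3 -c "
from h import *
to(*pol(.094,169.5),.042);fpol()
c=get('side')
a=cv2.resize(c['image'][135:255,140:290,::-1],None,fx=5,fy=5,interpolation=cv2.INTER_CUBIC); cv2.imwrite('pics/s3.png',cv2.convertScaleAbs(a,alpha=1.4,beta=20))"
```

```text
t 4.15 tcp [0.5287 0.1259 0.0415] psi 70.6 F [-0.53 -1.3   0.31] tilt [-2.e-04 -1.e-04 -1.e+00]
shift m [-0.0139  0.0021 -0.0005] units [-0.0697  0.0105 -0.0027]
finger r,ang 0.095 160.96
```

View pics/s3.png

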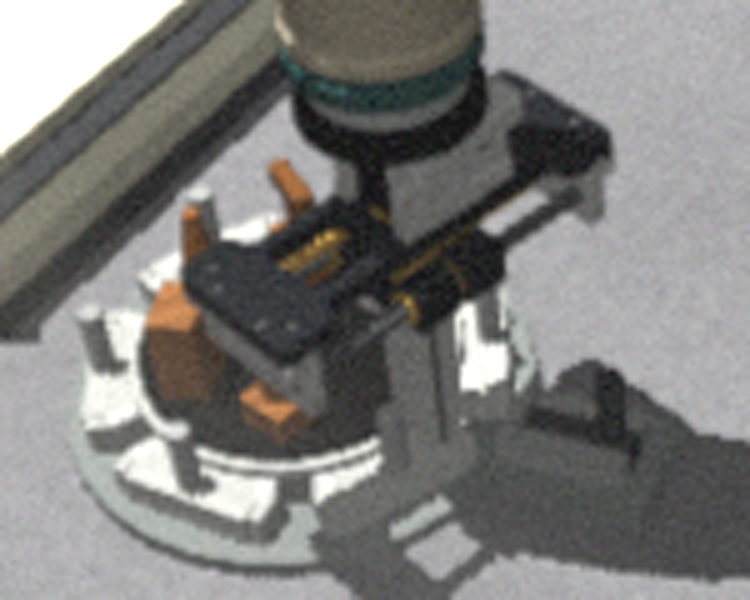

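The finger is in contact with the post with about 1.3 N on the wrist. I'll keep pushing.

Call:
send_rows --commands '[{"x":0.012,"y":0.0002,"z":0,"ax":0,"ay":0,"az":0.17,"jaw":1},{"x":0.012,"y":0.0002,"z":0,"ax":0,"ay":0,"az":0.17,"jaw":1},{"x":0.012,"y":0.0002,"z":0,"ax":0,"ay":0,"az":0.17,"jaw":1},{"x":0.012,"y":0.0002,"z":0,"ax":0,"ay":0,"az":0.17,"jaw":1},{"x":0.012,"y":0.0002,"z":0,"ax":0,"ay":0,"az":0.17,"jaw":1},{"x":0.012,"y":0.0002,"z":0,"ax":0,"ay":0,"az":0.17,"jaw":1},{"x":0.012,"y":0.0002,"z":0,"ax":0,"ay":0,"az":0.17,"jaw":1},{"x":0.012,"y":0.0002,"z":0,"ax":0,"ay":0,"az":0.17,"jaw":1},{"x":0.012,"y":0.0002,"z":0,"ax":0,"ay":0,"az":0.17,"jaw":1},{"x":0.012,"y":0.0002,"z":0,"ax":0,"ay":0,"az":0.17,"jaw":1}]'

```text
time: 5.45
tcp_pos: [0.5396, 0.1474, 0.0415]
tcp_rot: [0.883, 0.469, -0.0, -0.0]
wrist_force: [-1.0, -0.7, 0.1]
grip_width: 0.0004
```

```bash
python3 -c "
from h import *
to(*pol(.094,169.5),.042);fpol()"
```

```text
t 5.45 tcp [0.5396 0.1474 0.0415] psi 56.0 F [-1.03 -0.73  0.08] tilt [-1.e-04  0.e+00 -1.e+00]
shift m [-0.0369  0.0085 -0.0005] units [-0.1844  0.0427 -0.0027]
finger r,ang 0.0947 146.37
```

Call:
send_rows --commands '[{"x":0.012,"y":0.0002,"z":0,"ax":0,"ay":0,"az":0.17,"jaw":1},{"x":0.012,"y":0.0002,"z":0,"ax":0,"ay":0,"az":0.17,"jaw":1},{"x":0.012,"y":0.0002,"z":0,"ax":0,"ay":0,"az":0.17,"jaw":1},{"x":0.012,"y":0.0002,"z":0,"ax":0,"ay":0,"az":0.17,"jaw":1},{"x":0.012,"y":0.0002,"z":0,"ax":0,"ay":0,"az":0.17,"jaw":1},{"x":0.012,"y":0.0002,"z":0,"ax":0,"ay":0,"az":0.17,"jaw":1},{"x":0.012,"y":0.0002,"z":0,"ax":0,"ay":0,"az":0.17,"jaw":1},{"x":0.012,"y":0.0002,"z":0,"ax":0,"ay":0,"az":0.17,"jaw":1},{"x":0.012,"y":0.0002,"z":0,"ax":0,"ay":0,"az":0.17,"jaw":1},{"x":0.012,"y":0.0002,"z":0,"ax":0,"ay":0,"az":0.17,"jaw":1}]'

```text
time: 6.7
tcp_pos: [0.5555, 0.1653, 0.0415]
tcp_rot: [0.935, 0.353, -0.0, -0.0]
wrist_force: [-1.0, 0.4, 0.7]
grip_width: 0.0007
```

Call:
send_rows --commands '[{"x":0.012,"y":0.0002,"z":0,"ax":0,"ay":0,"az":0.17,"jaw":1},{"x":0.012,"y":0.0002,"z":0,"ax":0,"ay":0,"az":0.17,"jaw":1},{"x":0.012,"y":0.0002,"z":0,"ax":0,"ay":0,"az":0.17,"jaw":1},{"x":0.012,"y":0.0002,"z":0,"ax":0,"ay":0,"az":0.17,"jaw":1},{"x":0.012,"y":0.0002,"z":0,"ax":0,"ay":0,"az":0.17,"jaw":1},{"x":0.012,"y":0.0002,"z":0,"ax":0,"ay":0,"az":0.17,"jaw":1},{"x":0.012,"y":0.0002,"z":0,"ax":0,"ay":0,"az":0.17,"jaw":1},{"x":0.012,"y":0.0002,"z":0,"ax":0,"ay":0,"az":0.17,"jaw":1},{"x":0.012,"y":0.0002,"z":0,"ax":0,"ay":0,"az":0.17,"jaw":1},{"x":0.012,"y":0.0002,"z":0,"ax":0,"ay":0,"az":0.17,"jaw":1}]'

```text
time: 7.95
tcp_pos: [0.5754, 0.1786, 0.0415]
tcp_rot: [0.973, 0.232, -0.0, -0.0]
wrist_force: [-1.0, -0.4, 0.7]
grip_width: 0.0002
```

```bash
python3 -c "
from h import *
to(*pol(.094,169.5),.042);fpol()
c=get('side')
a=cv2.resize(c['image'][135:255,140:290,::-1],None,fx=5,fy=5,interpolation=cv2.INTER_CUBIC); cv2.imwrite('pics/s4.png',cv2.convertScaleAbs(a,alpha=1.4,beta=20))"
```

```text
t 7.95 tcp [0.5754 0.1786 0.0415] psi 26.77 F [-1.   -0.44  0.65] tilt [-1.e-04  0.e+00 -1.e+00]
shift m [-0.074   0.0372 -0.0005] units [-0.3701  0.1861 -0.0027]
finger r,ang 0.0941 117.25
```

View pics/s4.png

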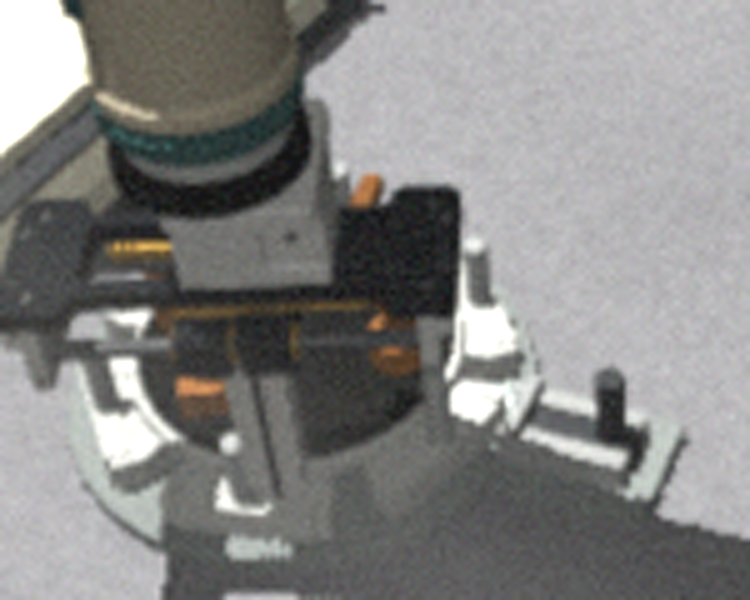

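Call:
send_rows --commands '[{"x":0.012,"y":0.0002,"z":0,"ax":0,"ay":0,"az":0.17,"jaw":1},{"x":0.012,"y":0.0002,"z":0,"ax":0,"ay":0,"az":0.17,"jaw":1},{"x":0.012,"y":0.0002,"z":0,"ax":0,"ay":0,"az":0.17,"jaw":1},{"x":0.012,"y":0.0002,"z":0,"ax":0,"ay":0,"az":0.17,"jaw":1},{"x":0.012,"y":0.0002,"z":0,"ax":0,"ay":0,"az":0.17,"jaw":1},{"x":0.012,"y":0.0002,"z":0,"ax":0,"ay":0,"az":0.17,"jaw":1},{"x":0.012,"y":0.0002,"z":0,"ax":0,"ay":0,"az":0.17,"jaw":1},{"x":0,"y":0,"z":0,"ax":0,"ay":0,"az":0,"jaw":1},{"x":0,"y":0,"z":0,"ax":0,"ay":0,"az":0,"jaw":1},{"x":0,"y":0,"z":0,"ax":0,"ay":0,"az":0,"jaw":1}]'

```text
time: 9.25
tcp_pos: [0.5912, 0.1846, 0.0416]
tcp_rot: [0.989, 0.145, 0.0, 0.0]
wrist_force: [-0.9, -0.0, -0.0]
grip_width: 0.0005
```

```bash
python3 -c "
from h import *
to(*pol(.094,169.5),.042);fpol()
c=get('side')
a=cv2.resize(c['image'][135:255,140:290,::-1],None,fx=5,fy=5,interpolation=cv2.INTER_CUBIC); cv2.imwrite('pics/s5.png',cv2.convertScaleAbs(a,alpha=1.4,beta=20))"
```

```text
t 9.25 tcp [0.5912 0.1846 0.0416] psi 16.64 F [-0.9 -0.  -0. ] tilt [ 6.e-04  0.e+00 -1.e+00]
shift m [-0.0832  0.0509 -0.0005] units [-0.4159  0.2543 -0.0023]
finger r,ang 0.0937 106.93
```

View pics/s5.png

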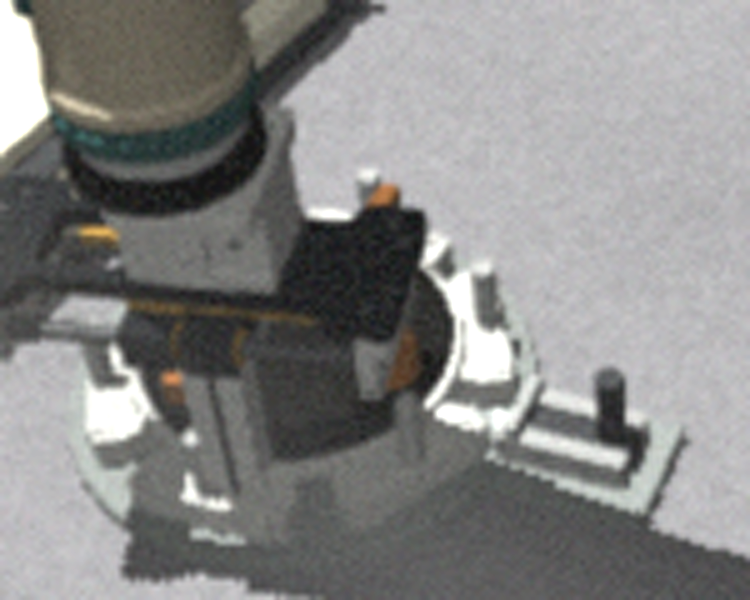

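Call:
send_rows --commands '[{"x":-0.03,"y":-0.01,"z":0,"ax":0,"ay":0,"az":0,"jaw":1},{"x":0,"y":0,"z":-0.1,"ax":0,"ay":0,"az":0,"jaw":1},{"x":0,"y":0,"z":-0.2,"ax":0,"ay":0,"az":0,"jaw":1},{"x":0,"y":0,"z":-0.2,"ax":0,"ay":0,"az":0,"jaw":1},{"x":-0.2,"y":0,"z":0,"ax":0,"ay":0,"az":0.68,"jaw":1},{"x":-0.25,"y":0,"z":0,"ax":0,"ay":0,"az":0.67,"jaw":1},{"x":-0.25,"y":0,"z":0,"ax":0,"ay":0,"az":0,"jaw":1},{"x":-0.25,"y":0,"z":0,"ax":0,"ay":0,"az":0,"jaw":1},{"x":0,"y":0,"z":0,"ax":0,"ay":0,"az":0,"jaw":1},{"x":0,"y":0,"z":0,"ax":0,"ay":0,"az":0,"jaw":1}]'

```text
time: 10.55
tcp_pos: [0.3993, 0.1559, 0.1426]
tcp_rot: [0.999, 0.044, 0.002, -0.001]
wrist_force: [1.0, 0.8, 0.3]
grip_width: 0.0006
```

```bash
python3 -c "
from h import *
to(*pol(.195,-175),.04);fpol()
c=get('side')
a=cv2.resize(c['image'][155:255,140:290,::-1],None,fx=5,fy=5,interpolation=cv2.INTER_CUBIC); cv2.imwrite('pics/s6.png',cv2.convertScaleAbs(a,alpha=1.4,beta=20))"
```

```text
t 10.55 tcp [0.3993 0.1559 0.1426] psi 5.05 F [0.98 0.77 0.31] tilt [ 0.0033  0.0016 -1.    ]
shift m [0.0176 0.08   0.1026] units [0.0881 0.4001 0.5129]
finger r,ang 0.2275 164.45
```

View pics/s6.png

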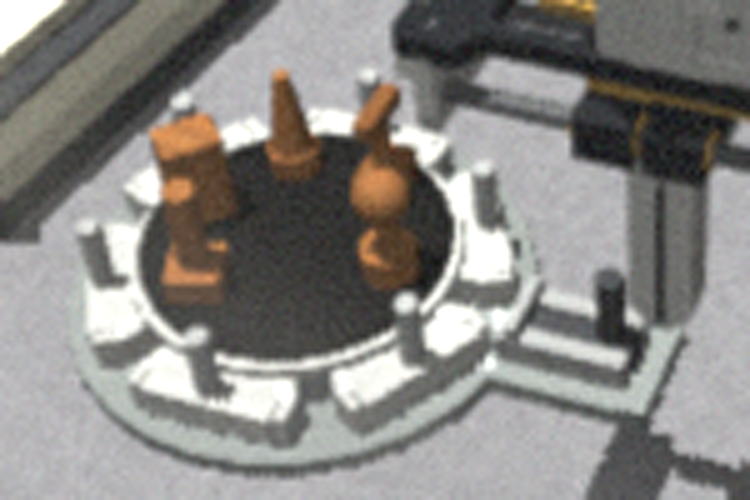

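The ball stamp is now at the front, with its ball at (380,192). The post tops are at about (368,75), (485,168), (406,299), (200,334), (90,227) and (182,101).

```bash
python3 - <<'E'
from h import *
c=get('side')
S=[(369,75),(485,168),(406,300),(200,334),(90,227),(182,100)]
P=np.array([ray(c,140+(x+.5)/5-.5,155+(y+.5)/5-.5,.066) for x,y in S])[:,:2]-C
a=np.degrees(np.arctan2(P[:,1],P[:,0])); print(a, a%60, (a%60).mean(), np.linalg.norm(P,axis=1))
B=ray(c,140+381/5-.5,155+193/5-.5,.0845)[:2]-C; print('ball',np.linalg.norm(B),np.degrees(np.arctan2(B[1],B[0])))
E
```

```text
[ -84.01425188 -144.65914093  156.42247307   97.12113749   37.52601563
  -23.23214351] [35.98574812 35.34085907 36.42247307 37.12113749 37.52601563 36.76785649] 36.52734831235053 [0.09069626 0.09241815 0.09103439 0.09150861 0.09160367 0.09199598]
ball 0.05006983494719254 -176.92807095204526
```

Posts average 36.5°, so the notch is about 1.5° off, within the flanks' 5° lead-in. The ball stamp is about 2° from front. Next I'll go behind the bolt post.

Call:
send_rows --commands '[{"x":0.04,"y":0.18,"z":0,"ax":0,"ay":0,"az":0,"jaw":1},{"x":0.048,"y":0.22,"z":0,"ax":0,"ay":0,"az":0,"jaw":1},{"x":0,"y":0,"z":0,"ax":0,"ay":0,"az":0,"jaw":1},{"x":0,"y":0,"z":0.17,"ax":0,"ay":0,"az":0,"jaw":1},{"x":0,"y":0,"z":0.18,"ax":0,"ay":0,"az":0,"jaw":1},{"x":0,"y":0,"z":0.12,"ax":0,"ay":0,"az":0,"jaw":1},{"x":0,"y":0,"z":0.06,"ax":0,"ay":0,"az":0,"jaw":1},{"x":0,"y":0,"z":0,"ax":0,"ay":0,"az":0,"jaw":1},{"x":0,"y":0,"z":0,"ax":0,"ay":0,"az":0,"jaw":1},{"x":0,"y":0,"z":0,"ax":0,"ay":0,"az":0,"jaw":1}]'

```text
time: 11.9
tcp_pos: [0.4227, 0.0774, 0.0362]
tcp_rot: [0.999, 0.044, 0.001, -0.0]
wrist_force: [0.0, 0.2, 0.2]
grip_width: 0.0007
```

```bash
python3 -c "
from h import *
to(*pol(.195,-175),.036);fpol()
c=get('side')
a=cv2.resize(c['image'][155:255,170:320,::-1],None,fx=5,fy=5,interpolation=cv2.INTER_CUBIC); cv2.imwrite('pics/s7.png',cv2.convertScaleAbs(a,alpha=1.4,beta=20))"
```

```text
t 11.9 tcp [0.4227 0.0774 0.0362] psi 5.06 F [0.   0.21 0.23] tilt [ 1.6e-03  3.0e-04 -1.0e+00]
shift m [ 0.0016 -0.0004  0.0002] units [ 0.0078 -0.0021  0.0011]
finger r,ang 0.1966 185.12
```

View pics/s7.png

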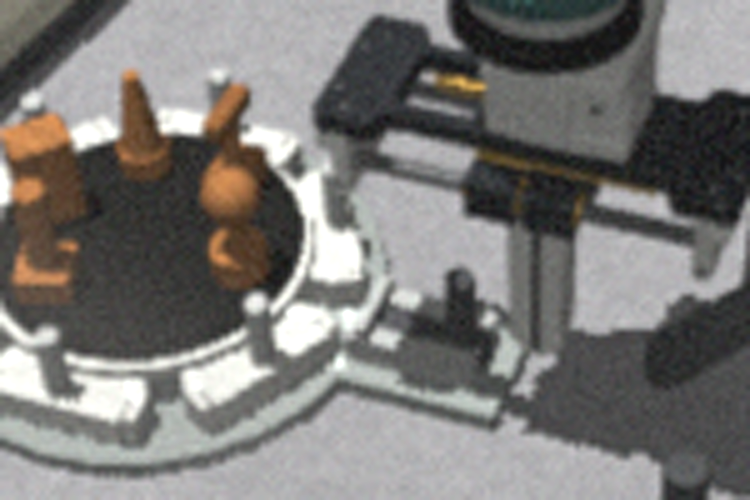

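Call:
send_rows --commands '[{"x":0.015,"y":0,"z":0,"ax":0,"ay":0,"az":0,"jaw":1},{"x":0.015,"y":0,"z":0,"ax":0,"ay":0,"az":0,"jaw":1},{"x":0.015,"y":0,"z":0,"ax":0,"ay":0,"az":0,"jaw":1},{"x":0.015,"y":0,"z":0,"ax":0,"ay":0,"az":0,"jaw":1},{"x":0.01,"y":0,"z":0,"ax":0,"ay":0,"az":0,"jaw":1},{"x":0.01,"y":0,"z":0,"ax":0,"ay":0,"az":0,"jaw":1},{"x":0.01,"y":0,"z":0,"ax":0,"ay":0,"az":0,"jaw":1},{"x":0.01,"y":0,"z":0,"ax":0,"ay":0,"az":0,"jaw":1},{"x":0.01,"y":0,"z":0,"ax":0,"ay":0,"az":0,"jaw":1},{"x":0.01,"y":0,"z":0,"ax":0,"ay":0,"az":0,"jaw":1}]'

```text
time: 13.2
tcp_pos: [0.4459, 0.0792, 0.0354]
tcp_rot: [0.999, 0.044, -0.0, -0.0]
wrist_force: [-0.5, -0.0, 0.8]
grip_width: 0.0006
```

```bash
python3 -c "
from h import *
to(*pol(.195,-175),.036);fpol()"
```

```text
t 13.2 tcp [0.4459 0.0792 0.0354] psi 5.04 F [-0.49 -0.04  0.77] tilt [-3.e-04  0.e+00 -1.e+00]
shift m [-0.0217 -0.0006 -0.0005] units [-0.1085 -0.003  -0.0027]
finger r,ang 0.1733 185.19
```

Call:
send_rows --commands '[{"x":0.005,"y":0,"z":0,"ax":0,"ay":0,"az":0,"jaw":1},{"x":0.005,"y":0,"z":0,"ax":0,"ay":0,"az":0,"jaw":1},{"x":0.005,"y":0,"z":0,"ax":0,"ay":0,"az":0,"jaw":1},{"x":0.005,"y":0,"z":0,"ax":0,"ay":0,"az":0,"jaw":1},{"x":0.005,"y":0,"z":0,"ax":0,"ay":0,"az":0,"jaw":1},{"x":0.005,"y":0,"z":0,"ax":0,"ay":0,"az":0,"jaw":1},{"x":0.005,"y":0,"z":0,"ax":0,"ay":0,"az":0,"jaw":1},{"x":0.005,"y":0,"z":0,"ax":0,"ay":0,"az":0,"jaw":1},{"x":0.005,"y":0,"z":0,"ax":0,"ay":0,"az":0,"jaw":1},{"x":0.005,"y":0,"z":0,"ax":0,"ay":0,"az":0,"jaw":1}]'

```text
time: 14.45
tcp_pos: [0.456, 0.0801, 0.0355]
tcp_rot: [0.999, 0.044, -0.0, 0.0]
wrist_force: [-1.2, -0.1, 0.3]
grip_width: 0.0002
```

```bash
python3 -c "
from h import *
to(*pol(.195,-175),.036);fpol()
c=get('side')
a=cv2.resize(c['image'][155:255,170:320,::-1],None,fx=5,fy=5,interpolation=cv2.INTER_CUBIC); cv2.imwrite('pics/s8.png',cv2.convertScaleAbs(a,alpha=1.4,beta=20))"
```

```text
t 14.45 tcp [0.456  0.0801 0.0355] psi 5.04 F [-1.18 -0.11  0.31] tilt [-0. -0. -1.]
shift m [-0.0318 -0.0006 -0.0005] units [-0.1592 -0.0031 -0.0027]
finger r,ang 0.1632 185.21
```

View pics/s8.png

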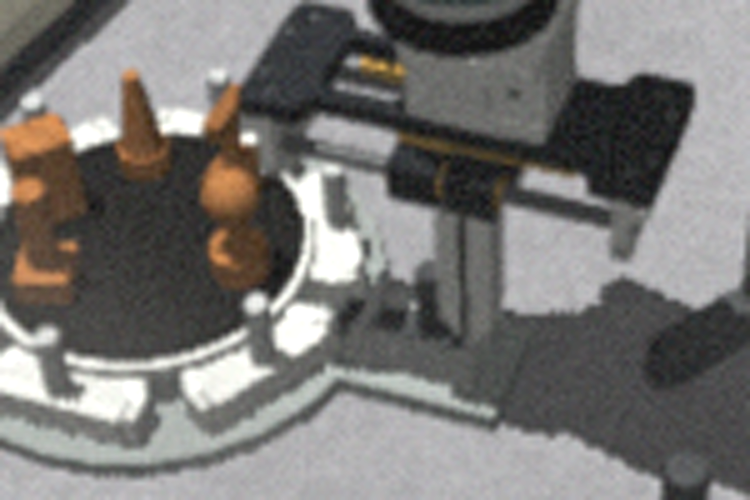

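Call:
send_rows --commands '[{"x":0.004,"y":0,"z":0,"ax":0,"ay":0,"az":0,"jaw":1},{"x":0.004,"y":0,"z":0,"ax":0,"ay":0,"az":0,"jaw":1},{"x":0.004,"y":0,"z":0,"ax":0,"ay":0,"az":0,"jaw":1},{"x":0.004,"y":0,"z":0,"ax":0,"ay":0,"az":0,"jaw":1},{"x":0.004,"y":0,"z":0,"ax":0,"ay":0,"az":0,"jaw":1},{"x":0.004,"y":0,"z":0,"ax":0,"ay":0,"az":0,"jaw":1},{"x":0.004,"y":0,"z":0,"ax":0,"ay":0,"az":0,"jaw":1},{"x":0.004,"y":0,"z":0,"ax":0,"ay":0,"az":0,"jaw":1},{"x":0.004,"y":0,"z":0,"ax":0,"ay":0,"az":0,"jaw":1},{"x":0,"y":0,"z":0,"ax":0,"ay":0,"az":0,"jaw":1}]'

```text
time: 15.75
tcp_pos: [0.4633, 0.0808, 0.0355]
tcp_rot: [0.999, 0.044, 0.0, -0.0]
wrist_force: [-0.0, 0.7, -0.0]
grip_width: 0.0007
```

```bash
python3 -c "
from h import *
to(*pol(.195,-175),.036);fpol()"
```

```text
t 15.75 tcp [0.4633 0.0808 0.0355] psi 5.04 F [-0.03  0.66 -0.  ] tilt [ 2.e-04  0.e+00 -1.e+00]
shift m [-0.0391 -0.0006 -0.0005] units [-0.1956 -0.0029 -0.0027]
finger r,ang 0.1559 185.21
```

Call:
send_rows --commands '[{"x":0.002,"y":0,"z":0,"ax":0,"ay":0,"az":0,"jaw":1},{"x":0.002,"y":0,"z":0,"ax":0,"ay":0,"az":0,"jaw":1},{"x":0.002,"y":0,"z":0,"ax":0,"ay":0,"az":0,"jaw":1},{"x":0.002,"y":0,"z":0,"ax":0,"ay":0,"az":0,"jaw":1},{"x":0.002,"y":0,"z":0,"ax":0,"ay":0,"az":0,"jaw":1},{"x":0.002,"y":0,"z":0,"ax":0,"ay":0,"az":0,"jaw":1},{"x":0.002,"y":0,"z":0,"ax":0,"ay":0,"az":0,"jaw":1},{"x":0.002,"y":0,"z":0,"ax":0,"ay":0,"az":0,"jaw":1},{"x":0,"y":0,"z":0,"ax":0,"ay":0,"az":0,"jaw":1},{"x":0,"y":0,"z":0,"ax":0,"ay":0,"az":0,"jaw":1}]'

```text
time: 17.0
tcp_pos: [0.4664, 0.081, 0.0355]
tcp_rot: [0.999, 0.044, 0.0, 0.0]
wrist_force: [0.2, -0.7, 0.2]
grip_width: 0.0004
```

```bash
python3 -c "
from h import *
to(*pol(.195,-175),.036);fpol()"
```

```text
t 17.0 tcp [0.4664 0.081  0.0355] psi 5.04 F [ 0.19 -0.66  0.22] tilt [ 1.e-04 -0.e+00 -1.e+00]
shift m [-0.0422 -0.0006 -0.0005] units [-0.2112 -0.0031 -0.0027]
finger r,ang 0.1528 185.22
```

Call:
send_rows --commands '[{"x":0.002,"y":0,"z":0,"ax":0,"ay":0,"az":0,"jaw":1},{"x":0.002,"y":0,"z":0,"ax":0,"ay":0,"az":0,"jaw":1},{"x":0.002,"y":0,"z":0,"ax":0,"ay":0,"az":0,"jaw":1},{"x":0.002,"y":0,"z":0,"ax":0,"ay":0,"az":0,"jaw":1},{"x":0.002,"y":0,"z":0,"ax":0,"ay":0,"az":0,"jaw":1},{"x":0.002,"y":0,"z":0,"ax":0,"ay":0,"az":0,"jaw":1},{"x":0.002,"y":0,"z":0,"ax":0,"ay":0,"az":0,"jaw":1},{"x":0.002,"y":0,"z":0,"ax":0,"ay":0,"az":0,"jaw":1},{"x":0,"y":0,"z":0,"ax":0,"ay":0,"az":0,"jaw":1},{"x":0,"y":0,"z":0,"ax":0,"ay":0,"az":0,"jaw":1}]'

```text
time: 18.25
tcp_pos: [0.4696, 0.0813, 0.0354]
tcp_rot: [0.999, 0.044, 0.0, 0.0]
wrist_force: [0.1, 0.6, 0.8]
grip_width: 0.0004
```

```bash
python3 -c "
from h import *
to(*pol(.195,-175),.036);fpol()"
```

```text
t 18.25 tcp [0.4696 0.0813 0.0354] psi 5.04 F [0.07 0.59 0.84] tilt [ 1.e-04 -0.e+00 -1.e+00]
shift m [-0.0454 -0.0006 -0.0006] units [-0.2272 -0.003  -0.0028]
finger r,ang 0.1496 185.22
```

Call:
send_rows --commands '[{"x":0.002,"y":0,"z":0,"ax":0,"ay":0,"az":0,"jaw":1},{"x":0.002,"y":0,"z":0,"ax":0,"ay":0,"az":0,"jaw":1},{"x":0.002,"y":0,"z":0,"ax":0,"ay":0,"az":0,"jaw":1},{"x":0.002,"y":0,"z":0,"ax":0,"ay":0,"az":0,"jaw":1},{"x":0.002,"y":0,"z":0,"ax":0,"ay":0,"az":0,"jaw":1},{"x":0.002,"y":0,"z":0,"ax":0,"ay":0,"az":0,"jaw":1},{"x":0.002,"y":0,"z":0,"ax":0,"ay":0,"az":0,"jaw":1},{"x":0.002,"y":0,"z":0,"ax":0,"ay":0,"az":0,"jaw":1},{"x":0.002,"y":0,"z":0,"ax":0,"ay":0,"az":0,"jaw":1},{"x":0.002,"y":0,"z":0,"ax":0,"ay":0,"az":0,"jaw":1}]'

```text
time: 19.5
tcp_pos: [0.4735, 0.0816, 0.0355]
tcp_rot: [0.999, 0.044, -0.0, -0.0]
wrist_force: [-1.2, -0.2, 0.0]
grip_width: 0.0008
```

```bash
python3 -c "
from h import *
to(*pol(.195,-175),.036);fpol()
c=get('side')
a=cv2.resize(c['image'][155:255,170:320,::-1],None,fx=5,fy=5,interpolation=cv2.INTER_CUBIC); cv2.imwrite('pics/s9.png',cv2.convertScaleAbs(a,alpha=1.8,beta=30))"
```

```text
t 19.5 tcp [0.4735 0.0816 0.0355] psi 5.04 F [-1.18 -0.21  0.01] tilt [-1.e-04  0.e+00 -1.e+00]
shift m [-0.0494 -0.0006 -0.0005] units [-0.2468 -0.003  -0.0027]
finger r,ang 0.1456 185.22
```

View pics/s9.png

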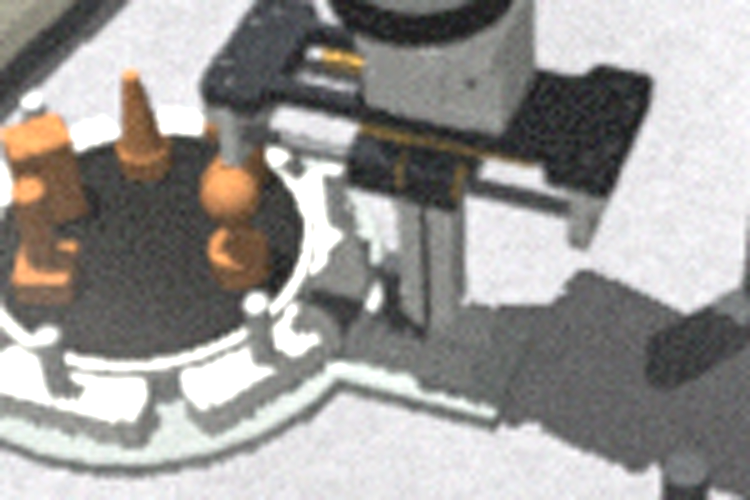

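```bash
python3 -c "
from h import *
c=get('side')
for r,z in((.058,.132),(.07,.132),(.064,.11),(.05,.098)):
  for n,off in (('',0),('+y',.0375),('-y',-.0375)):
    u,v=proj(c,[*pol(r,-175)+np.array([0,off]),z]); print(r,z,n,((u-170)*5).round(),((v-155)*5).round())
W=pts(c); a=W[180:192,213:222]; print(np.round(a[::2,::2],3))"
```

```text
0.058 0.132  236.0 113.0
0.058 0.132 +y 191.0 167.0
0.058 0.132 -y 277.0 63.0
0.07 0.132  261.0 119.0
0.07 0.132 +y 217.0 173.0
0.07 0.132 -y 302.0 68.0
0.064 0.11  253.0 153.0
0.064 0.11 +y 210.0 207.0
0.064 0.11 -y 293.0 102.0
0.05 0.098  227.0 166.0
0.05 0.098 +y 184.0 220.0
0.05 0.098 -y 268.0 116.0
[[[0.548 0.123 0.157]
  [0.544 0.123 0.159]
  [0.543 0.116 0.153]
  [0.541 0.113 0.151]
  [0.536 0.112 0.152]]

 [[0.55  0.123 0.151]
  [0.545 0.122 0.152]
  [0.541 0.12  0.151]
  [0.54  0.115 0.148]
  [0.535 0.115 0.15 ]]

 [[0.62  0.026 0.038]
  [0.545 0.123 0.146]
  [0.542 0.121 0.146]
  [0.542 0.112 0.139]
  [0.591 0.033 0.055]]

 [[0.605 0.048 0.056]
  [0.547 0.121 0.138]
  [0.542 0.121 0.141]
  [0.591 0.042 0.056]
  [0.588 0.039 0.054]]

 [[0.602 0.054 0.055]
  [0.594 0.056 0.06 ]
  [0.542 0.122 0.135]
  [0.586 0.052 0.059]
  [0.585 0.045 0.054]]

 [[0.57  0.099 0.099]
  [0.565 0.098 0.1  ]
  [0.562 0.094 0.098]
  [0.559 0.091 0.097]
  [0.586 0.045 0.047]]]
```

The range image puts the lowest part of the gripper body at z≈0.134, well clear of the ball (top ≈0.10). I'll carry on in finer steps until I feel the stop.

Call:
send_rows --commands '[{"x":0.0015,"y":0,"z":0,"ax":0,"ay":0,"az":0,"jaw":1},{"x":0.0015,"y":0,"z":0,"ax":0,"ay":0,"az":0,"jaw":1},{"x":0.0015,"y":0,"z":0,"ax":0,"ay":0,"az":0,"jaw":1},{"x":0.0015,"y":0,"z":0,"ax":0,"ay":0,"az":0,"jaw":1},{"x":0.0015,"y":0,"z":0,"ax":0,"ay":0,"az":0,"jaw":1},{"x":0.0015,"y":0,"z":0,"ax":0,"ay":0,"az":0,"jaw":1},{"x":0.0015,"y":0,"z":0,"ax":0,"ay":0,"az":0,"jaw":1},{"x":0.0015,"y":0,"z":0,"ax":0,"ay":0,"az":0,"jaw":1},{"x":0.0015,"y":0,"z":0,"ax":0,"ay":0,"az":0,"jaw":1},{"x":0.0015,"y":0,"z":0,"ax":0,"ay":0,"az":0,"jaw":1}]'

```text
time: 20.85
tcp_pos: [0.4755, 0.0819, 0.0353]
tcp_rot: [0.999, 0.044, -0.001, -0.0]
wrist_force: [-3.2, -0.8, 0.9]
grip_width: 0.0006
```

```bash
python3 -c "
from h import *
to(*pol(.195,-175),.036);fpol()"
```

```text
t 20.85 tcp [0.4755 0.0819 0.0353] psi 5.04 F [-3.17 -0.82  0.91] tilt [-1.7e-03  1.0e-04 -1.0e+00]
shift m [-0.0515 -0.0005 -0.0006] units [-0.2573 -0.0027 -0.0029]
finger r,ang 0.1435 185.2
```

Force is up to 3 N, with the TCP 1 mm short of the commanded position, so the stop is probably here. Pressing on gently.

Call:
send_rows --commands '[{"x":0.001,"y":0,"z":0,"ax":0,"ay":0,"az":0,"jaw":1},{"x":0.001,"y":0,"z":0,"ax":0,"ay":0,"az":0,"jaw":1},{"x":0.001,"y":0,"z":0,"ax":0,"ay":0,"az":0,"jaw":1},{"x":0.001,"y":0,"z":0,"ax":0,"ay":0,"az":0,"jaw":1},{"x":0.001,"y":0,"z":0,"ax":0,"ay":0,"az":0,"jaw":1},{"x":0,"y":0,"z":0,"ax":0,"ay":0,"az":0,"jaw":1},{"x":0,"y":0,"z":0,"ax":0,"ay":0,"az":0,"jaw":1},{"x":0,"y":0,"z":0,"ax":0,"ay":0,"az":0,"jaw":1},{"x":0,"y":0,"z":0,"ax":0,"ay":0,"az":0,"jaw":1},{"x":0,"y":0,"z":0,"ax":0,"ay":0,"az":0,"jaw":1}]'

```text
time: 22.1
tcp_pos: [0.4756, 0.0819, 0.0352]
tcp_rot: [0.999, 0.044, -0.002, -0.0]
wrist_force: [-5.5, -0.3, 2.5]
grip_width: 0.0007
```

```bash
python3 -c "
from h import *
to(*pol(.195,-175),.036);fpol()"
```

```text
t 22.1 tcp [0.4756 0.0819 0.0352] psi 5.04 F [-5.51 -0.35  2.45] tilt [-3.3e-03  2.0e-04 -1.0e+00]
shift m [-0.0515 -0.0005 -0.0006] units [-0.2577 -0.0025 -0.003 ]
finger r,ang 0.1435 185.18
```

Call:
send_rows --commands '[{"x":0.002,"y":0,"z":0,"ax":0,"ay":0,"az":0,"jaw":1},{"x":0.002,"y":0,"z":0,"ax":0,"ay":0,"az":0,"jaw":1},{"x":0.002,"y":0,"z":0,"ax":0,"ay":0,"az":0,"jaw":1},{"x":0.002,"y":0,"z":0,"ax":0,"ay":0,"az":0,"jaw":1},{"x":0.001,"y":0,"z":0,"ax":0,"ay":0,"az":0,"jaw":1},{"x":0,"y":0,"z":0,"ax":0,"ay":0,"az":0,"jaw":1},{"x":0,"y":0,"z":0,"ax":0,"ay":0,"az":0,"jaw":1},{"x":0,"y":0,"z":0,"ax":0,"ay":0,"az":0,"jaw":1},{"x":0,"y":0,"z":0,"ax":0,"ay":0,"az":0,"jaw":1},{"x":0,"y":0,"z":0,"ax":0,"ay":0,"az":0,"jaw":1}]'

```text
time: 23.35
tcp_pos: [0.4757, 0.0821, 0.035]
tcp_rot: [0.999, 0.044, -0.003, -0.0]
wrist_force: [-8.8, -0.3, 4.9]
grip_width: 0.0007
```

```bash
python3 -c "
from h import *
to(*pol(.195,-175),.036);fpol()"
```

```text
t 23.35 tcp [0.4757 0.0821 0.035 ] psi 5.05 F [-8.77 -0.29  4.94] tilt [-6.4e-03  4.0e-04 -1.0e+00]
shift m [-0.0516 -0.0004 -0.0006] units [-0.2581 -0.002  -0.0032]
finger r,ang 0.1434 185.14
```

Call:
send_rows --commands '[{"x":0.002,"y":0,"z":0,"ax":0,"ay":0,"az":0,"jaw":1},{"x":0.002,"y":0,"z":0,"ax":0,"ay":0,"az":0,"jaw":1},{"x":0.001,"y":0,"z":0,"ax":0,"ay":0,"az":0,"jaw":1},{"x":0,"y":0,"z":0,"ax":0,"ay":0,"az":0,"jaw":1},{"x":0,"y":0,"z":0,"ax":0,"ay":0,"az":0,"jaw":1},{"x":0,"y":0,"z":0,"ax":0,"ay":0,"az":0,"jaw":1},{"x":0,"y":0,"z":0,"ax":0,"ay":0,"az":0,"jaw":1},{"x":0,"y":0,"z":0,"ax":0,"ay":0,"az":0,"jaw":1},{"x":0,"y":0,"z":0,"ax":0,"ay":0,"az":0,"jaw":1},{"x":0,"y":0,"z":0,"ax":0,"ay":0,"az":0,"jaw":1}]'

```text
time: 24.6
tcp_pos: [0.4757, 0.0821, 0.0349]
tcp_rot: [0.999, 0.044, -0.004, -0.0]
wrist_force: [-9.9, -1.3, 5.4]
grip_width: 0.0003
```

```bash
python3 -c "
from h import *
to(*pol(.195,-175),.036);fpol()"
```

```text
t 24.6 tcp [0.4757 0.0821 0.0349] psi 5.05 F [-9.86 -1.34  5.45] tilt [-8.2e-03  4.0e-04 -1.0e+00]
shift m [-0.0516 -0.0003 -0.0007] units [-0.2582 -0.0017 -0.0034]
finger r,ang 0.1434 185.11
```

Call:
send_rows --commands '[{"x":0.002,"y":0,"z":0,"ax":0,"ay":0,"az":0,"jaw":1},{"x":0.002,"y":0,"z":0,"ax":0,"ay":0,"az":0,"jaw":1},{"x":0.001,"y":0,"z":0,"ax":0,"ay":0,"az":0,"jaw":1},{"x":0,"y":0,"z":0,"ax":0,"ay":0,"az":0,"jaw":1},{"x":0,"y":0,"z":0,"ax":0,"ay":0,"az":0,"jaw":1},{"x":0,"y":0,"z":0,"ax":0,"ay":0,"az":0,"jaw":1},{"x":0,"y":0,"z":0,"ax":0,"ay":0,"az":0,"jaw":1},{"x":0,"y":0,"z":0,"ax":0,"ay":0,"az":0,"jaw":1},{"x":0,"y":0,"z":0,"ax":0,"ay":0,"az":0,"jaw":1},{"x":0,"y":0,"z":0,"ax":0,"ay":0,"az":0,"jaw":1}]'

```text
time: 25.85
tcp_pos: [0.4757, 0.0822, 0.0348]
tcp_rot: [0.999, 0.044, -0.005, -0.0]
wrist_force: [-10.5, -0.5, 5.8]
grip_width: 0.0008
```

```bash
python3 -c "
from h import *
to(*pol(.195,-175),.036);fpol()"
```

```text
t 25.85 tcp [0.4757 0.0822 0.0348] psi 5.05 F [-10.52  -0.53   5.8 ] tilt [-9.9e-03  5.0e-04 -1.0e+00]
shift m [-0.0517 -0.0003 -0.0007] units [-0.2584 -0.0014 -0.0035]
finger r,ang 0.1433 185.1
```

Call:
send_rows --commands '[{"x":0.002,"y":0,"z":0,"ax":0,"ay":0,"az":0,"jaw":1},{"x":0.002,"y":0,"z":0,"ax":0,"ay":0,"az":0,"jaw":1},{"x":0.002,"y":0,"z":0,"ax":0,"ay":0,"az":0,"jaw":1},{"x":0,"y":0,"z":0,"ax":0,"ay":0,"az":0,"jaw":1},{"x":0,"y":0,"z":0,"ax":0,"ay":0,"az":0,"jaw":1},{"x":0,"y":0,"z":0,"ax":0,"ay":0,"az":0,"jaw":1},{"x":0,"y":0,"z":0,"ax":0,"ay":0,"az":0,"jaw":1},{"x":0,"y":0,"z":0,"ax":0,"ay":0,"az":0,"jaw":1},{"x":0,"y":0,"z":0,"ax":0,"ay":0,"az":0,"jaw":1},{"x":0,"y":0,"z":0,"ax":0,"ay":0,"az":0,"jaw":1}]'

```text
time: 27.1
tcp_pos: [0.4757, 0.0822, 0.0346]
tcp_rot: [0.999, 0.044, -0.006, -0.001]
wrist_force: [-12.5, -1.9, 7.2]
grip_width: 0.0002
```

```bash
python3 -c "
from h import *
to(*pol(.195,-175),.036);fpol()"
```

```text
t 27.1 tcp [0.4757 0.0822 0.0346] psi 5.05 F [-12.53  -1.88   7.22] tilt [-1.220e-02  6.000e-04 -9.999e-01]
shift m [-0.0516 -0.0002 -0.0007] units [-0.2582 -0.001  -0.0037]
finger r,ang 0.1434 185.06
```

12.5 N held for 0.9 s with no movement, so the bolt is at its stop. Backing off.

Call:
send_rows --commands '[{"x":-0.02,"y":0,"z":0,"ax":0,"ay":0,"az":0,"jaw":1},{"x":-0.04,"y":0,"z":0,"ax":0,"ay":0,"az":0,"jaw":1},{"x":-0.1,"y":0,"z":0,"ax":0,"ay":0,"az":0,"jaw":1},{"x":0,"y":0,"z":-0.2,"ax":0,"ay":0,"az":0,"jaw":1},{"x":0,"y":0,"z":-0.25,"ax":0,"ay":0,"az":0,"jaw":1},{"x":-0.1,"y":0,"z":-0.25,"ax":0,"ay":0,"az":0,"jaw":1},{"x":-0.1,"y":0,"z":-0.2,"ax":0,"ay":0,"az":0,"jaw":1},{"x":0,"y":0,"z":0,"ax":0,"ay":0,"az":0,"jaw":1},{"x":0,"y":0,"z":0,"ax":0,"ay":0,"az":0,"jaw":1},{"x":0,"y":0,"z":0,"ax":0,"ay":0,"az":0,"jaw":1}]'

```text
time: 28.35
tcp_pos: [0.4109, 0.076, 0.2146]
tcp_rot: [0.999, 0.044, -0.0, 0.0]
wrist_force: [0.2, 0.4, -0.2]
grip_width: 0.0005
```

```bash
python3 -c "
from h import *
to(*pol(.195,-175),.036)
c=get('side'); cv2.imwrite('pics/full10.png',c['image'][:,:,::-1])
a=cv2.resize(c['image'][155:255,140:290,::-1],None,fx=5,fy=5,interpolation=cv2.INTER_CUBIC); cv2.imwrite('pics/s10.png',cv2.convertScaleAbs(a,alpha=1.4,beta=20))"
```

```text
t 28.35 tcp [0.4109 0.076  0.2146] psi 5.03 F [ 0.19  0.41 -0.18] tilt [-8.e-04 -9.e-04 -1.e+00]
shift m [ 0.0136 -0.0008  0.1786] units [ 0.0679 -0.0042  0.8928]
```

View pics/s10.png

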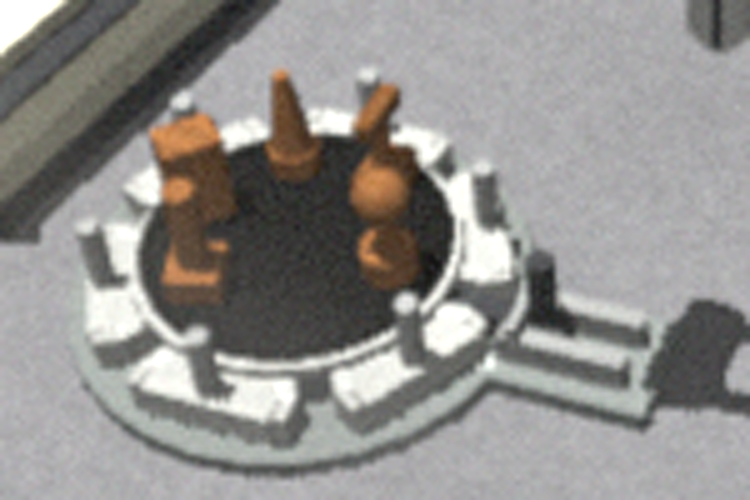

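View pics/full10.png

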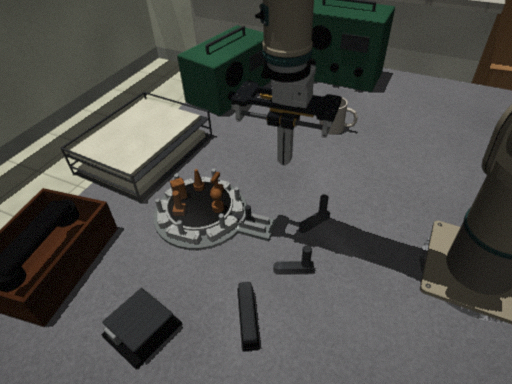

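The bolt post at (541,258) is against the strap, and its bar reaches into the notch at (490,298). The ball stamp is at the front at (382,192), and the bystanders are unmoved.

```bash
python3 -c "
from h import *
c=get('side'); b=ray(c,140+541.5/5-.5,155+259/5-.5,.064)[:2]-C; print(np.linalg.norm(b)); print(arm.finish_job())"
```

```text
0.126096373127712
the job is handed in; nothing more can be done
None
```

The ball stamp is at the front and the carousel is locked with its bolt. I handed the job in at about 28 s; no verdict was given.

- **Wheel:** I pushed one finger post with the shut fingers through 60° clockwise, at about 20 mm/s and 1 to 1.5 N. The ball stamp ended about 2° from the front. The notch was about 1.5° off, within the flanks' 5° lead-in. No stamp was touched as far as the pictures and forces show.
- **Bolt:** It slid in at about 1 N until it hit a hard stop. I then raised the press in steps. The wrist's horizontal force read 9.9, 10.5 and finally 12.5 N, each level held for close to a second without any movement. The wrist total peaked near 14.6 N, because an upward component of up to 7 N built up as the tool tilted slightly.
- **Last checks:** With the arm backed off and at 0 N, the picture showed:
  - the bolt post against the strap, 126 mm from the axis by camera against about 124 mm by feel, which agrees within calibration;
  - the bolt's nose in the notch;
  - the other desk things where they were.

No check failed. Two things went differently along the way. The first move call was refused because rows must give all seven numbers. The first post positions read from the top camera were up to 10 mm off, so I used the side camera throughout.

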